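# Lengthen the cake-bagging cradle to its far hole

## Robot

A 7-joint arm with a two-finger parallel gripper is mounted at the origin on the work surface. World frame = base frame: x ahead of the robot, y to its left, z up, the work surface at z = 0. Lengths are in m, angles in rad, forces in N, time in s.
With the tool pointing down it reaches from about 0.425 to 0.925 m from the base axis. Payload 6.8 kg.
Tool frame: the origin (TCP) lies between the finger pads; the fingertips stand 25 mm ahead of it and the grasp point (between the pads) lies 6 mm ahead of it; z points along the fingers, y is the line along which they close (so a half turn about z gives the same grasp; the last joint's range is limited). The gripper opens to 88 mm and grips with 3 to 60 N. Pads are 20 mm wide; open, the fingers measure 115 mm over their backs; the gripper's body (75 mm by 178 mm) begins 61 mm behind the grasp point.
Start: joints at [-1.358, 0.477, 0.022, 1.555, -0.011, 1.109, -0.083], TCP at [0.213, 0.641, 0.226] pointing down, gripper open.
Joint ranges: [-2.96, 2.96], [-0.34, 2.1], [-1.41, 1.46], [0.24, 2.44], [-1.37, 4.51], [0.17, 1.92], [-2.96, 2.96]. Speed limits (rad/s): [2.39, 2.39, 3.14, 3.14, 3.14, 3.14, 3.14].

## Interface

Orientations are given as a unit quaternion [x, y, z, w].
In Python, from workcell import manip, read_camera, calibration gives the robot as it stands.
- The arm moves only by the shell command python3 -m handwheel 'ROWS' [FORCE]. ROWS is JSON, a list of rows, each a list of 5 numbers: the shift along the tool's x, y, z in m, then the turn about the tool's z in rad, then the gripper's target within -1 to 1 (fully open at 1, half-way at 0, shut at -1). In form: [[x, y, z, roll, jaw], ...]. A call has 1 to 12 rows; each row shifts and turns the commanded pose from where the row before left it, along the tool's axes as they then stand; what a row does not reach is not made up. A row lasts 1/10 s, in which the tool goes at most 50 mm and 8.59 degrees, less where a joint would pass 70% of its speed; a pose out of reach is approached as far as the arm can. A call is refused whole if a number of a shift passes 0.05 or a number of a turn 0.15, either way. A call with a gripper value outside its range is refused whole. The fingers move at their own pace and stop on an object; FORCE is the grip in N (left out, the last holds). Time passes only in rows, so rows that do not move let the fingers close. It gives the time, the measured TCP pose, the force, the opening and the grip force at its end, in the units of the state.
- manip.sense(): the state, without advancing time (a new reading comes with each control period).
- read_camera(name): name is "scene" or "top" or "wrist"; returns the picture (400x640x3 uint8, red, green, blue); there is no depth.
- calibration(name): a dict with "fx", "fy", "cx", "cy" (pixels), "k1" (the pictures are not rectified: a ray, as slopes to the right and down, at radius r is drawn at 1 + k1 r^2 times it, then the intrinsics apply), "extrinsics" (4x4, takes a point from world to camera coordinates). Camera axes: x right, y down, z forward; pixel columns grow to the right and rows downward; lengths in m; the calibration is good to about 2 mm. A picture is of the moment at which its call begins: read the wrist's pose just before it. calibration takes no time and is no camera call; for the wrist camera it gives the pose at the moment of the call.
- manip.hand_in(): hands the job in; it is judged then, once.
The state is a dict: "time": time; "q": joint angles; "qvel": joint speeds; "joint_torque": joint torques, N m; "tcp_pos": TCP position; "ee_rot": TCP orientation; "force": force on the tool from outside, world axes, zero at the start; "torque": the same for the moment, N m; "opening": finger opening in m; "gripper_force": force on a finger pad.
Only numpy, scipy, OpenCV 4.12 (cv2) and the standard library are available. Lean on these libraries where they do the work, as an engineer would, in place of code of your own. Each camera call takes 0.05 s, during which the arm holds its last target. There are 200 camera calls.

## Task

The cradle that lines up cakes for bagging has to take one more cake: press the spring button on its square tube down until it is free of the first hole, slide it along the tube towards the moving fence, and leave it popped fully up through the far hole, so that the fence is locked in its longer setting. Be gentle with the button and fence (never more than 25 N on them), and do not disturb the two small cakes standing in the cradle.

Things in the scene. Friction and masses are not known exactly. Their poses are not given: they have to be found in the camera images.
- cradle: Fixed cradle: aluminium base plate 180 x 360 x 6 mm (x -45 to 135, y -155 to 205 mm) carrying a level square steel tube along its y axis, 36 x 36 mm, y -144 to 60 mm, top face 66 mm above the table. Origin: on the table, straight below the tube's centre line; z up. An upright fixed fence plate, 80 mm high, stands at y -75, x 32 to 132 mm. An inner tube comes out of the +y end.
- sleeve_end (a point): On the tube's centre line at its +y end (cradle y +60 mm), level with its top face. A dark-sided steel sleeve, 42 mm wide, 74 mm long, top flush with the tube's, is clamped near here and holds the far hole. A slot 10.5 mm wide runs along the top from the first hole, through the far hole and on to the sleeve's end. Both holes: windows 18 x 18 mm, wall 3 mm thick.
- first_hole (a point): Centre of the first hole, level with the tube's top face, at cradle y -40 mm, axes as the cradle's. The far hole's centre lies 58 to 78 mm from here towards +y of the cradle, at a different place each time and not measured: find it by feel or by sight.
- button_top (a point): Centre of the button's flat top: a round steel cap, 18 mm across, 6 mm thick, on a 9 mm stem through the slot, over a 15 x 15 mm collar that fills a hole with 1.5 mm play either way. Popped up, the cap's top is 16 mm above the tube's top face. Pressed 5 mm the collar is free of the wall. Let go between holes, the wall keeps it 5 mm down; it pops up by itself when the collar comes inside a hole.
- button (a joint): How far the button is pressed down, m: 0 popped fully up, about 0.005 held under the wall, 0.009 bottomed (cap still 1 mm clear of the tube). Spring: 3 N to start, 6 N at 5 mm, 8.4 N at 9 mm. Bottomed, or caught at a hole's edge, it is rigid.
- runner (a joint): How far inner tube, button and moving fence (one piece along the tube) have slid out towards +y of the cradle, m: about 0 with the button in the first hole, 0.058 to 0.078 in the far hole, end stop 0.092. Friction about 2 N, some 1 N more while the button drags under the wall; it stays where it is left. It can be pushed by the cap, from its side or its top, or by the fence.
- fence_top (a point): Middle of the top edge of the moving fence, an upright aluminium plate 130 mm (cradle x) x 5 mm x 74 mm high on the end of the inner tube; its top is 84 mm above the table.
- cake_a: Small cake standing on the base plate beside the tube, 66 mm across, 74 mm high; origin at the centre of its underside. Leave it alone.
- cake_b: A second small cake, like cake_a, between it and the moving fence. Leave it alone.

How it is judged:
By the outcome, as a careful person would: the job done as asked, in the order asked, and still so for the second after the job is handed in, with the robot touching nothing.
It also fails if it takes over 56 s, if anything falls off the work surface, if the arm or the gripper's body presses on something with over 40 N, if the wrist force passes 120 N, or if a joint passes its speed limit or range.

## Working session

There is one attempt and no reset: what is moved stays moved. The work goes in short steps, Python scripts to look and compute and a shell command to move; the robot and the scene stay as the last step left them, time stands still between calls to the robot, and variables do not carry over. Pictures are saved under pics/ and viewed, at most 10 in all, crops included, and the job is handed in when it is done.

```bash
mkdir -p pics; python3 - <<'E'
from workcell import manip, read_camera, calibration
import cv2,numpy as np
s=manip.sense();print(s)
for n in("top","scene"):
    im=read_camera(n);cv2.imwrite(f"pics/{n}0.png",im[:,:,::-1]);c=calibration(n)
    print(n,{k:(np.round(v,4).tolist()) for k,v in c.items()})
E
```

```text
{'time': 0.0, 'q': array([-1.3581258 ,  0.47778909,  0.02233925,  1.55642787, -0.01152567,
        1.10931936, -0.083087  ]), 'qvel': array([ 0.00060046,  0.00209794, -0.00081199,  0.00055662,  0.00037772,
       -0.00042975, -0.00109875]), 'joint_torque': array([ 3.02272274e-04, -5.82862365e+01,  1.53496083e+00, -2.72613466e+01,
       -5.42410801e-02,  1.68313435e-02,  1.31104903e-04]), 'tcp_pos': array([0.21264456, 0.64000127, 0.22459906]), 'ee_rot': array([ 1.59686715e-01,  9.87167326e-01, -9.03484660e-04, -8.97063269e-05]), 'force': array([ 0.07775575, -0.1733269 , -0.68568501]), 'torque': array([-0.0366819 , -0.02545931, -0.01379739]), 'gripper_force': 0.0, 'opening': 0.08780880576025195}
top {'fx': 381.344, 'fy': 381.344, 'cx': 312.1508, 'cy': 200.6358, 'k1': -0.06, 'extrinsics': [[-0.0189, -0.9997, 0.0184, 0.0683], [-0.9842, 0.0154, -0.1766, 0.5901], [0.1763, -0.0214, -0.9841, 0.6213], [0.0, 0.0, 0.0, 1.0]]}
scene {'fx': 404.9776, 'fy': 404.9776, 'cx': 312.8534, 'cy': 203.9149, 'k1': -0.0202, 'extrinsics': [[-0.3002, 0.9539, -0.0032, 0.1077], [0.6308, 0.196, -0.7508, -0.301], [-0.7156, -0.2274, -0.6605, 1.1684], [0.0, 0.0, 0.0, 1.0]]}
```

View pics/top0.png

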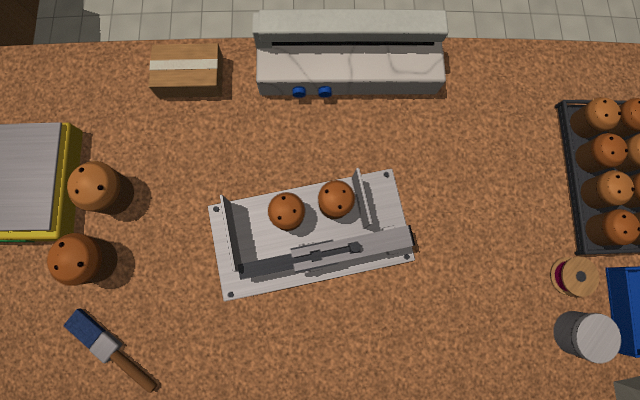

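View pics/scene0.png

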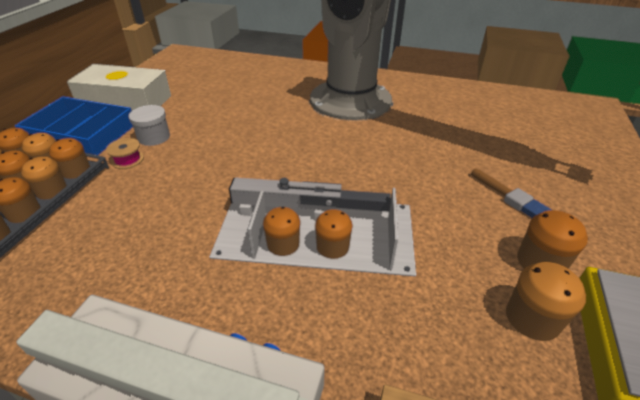

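The top view shows the cradle: plate corners at about (208,207), (391,170), (413,262), (224,300). The tube is on the robot side, with the button near (355,247), the fixed fence at (362,195) and the moving fence at (228,230). Next I zoom in for detail.

```bash
python3 - <<'E'
import cv2
im=cv2.imread("pics/top0.png")[160:310,200:425]
cv2.imwrite("pics/c1.png",cv2.resize(im,None,fx=3.5,fy=3.5,interpolation=cv2.INTER_CUBIC))
E
```

```text
(no output)
```

View pics/c1.png

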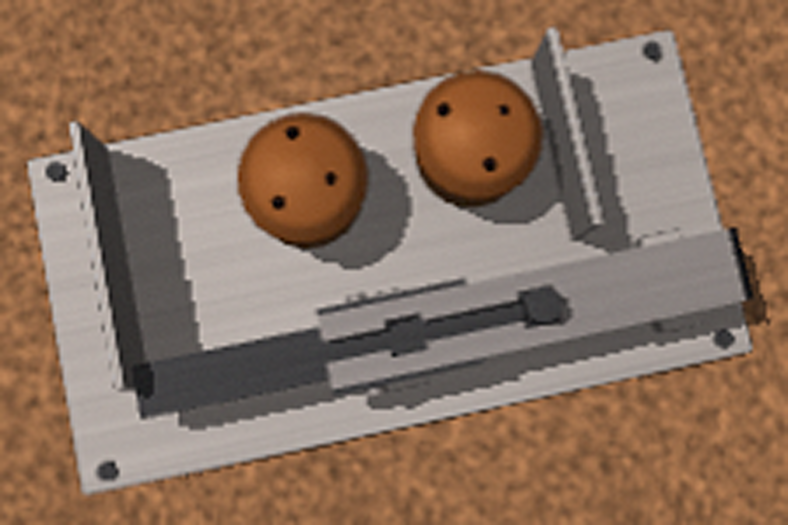

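The crop shows the cap at crop (545,305), the far-hole window at (405,333), the sleeve end at (325,347), and plate corners at (28,160), (670,32), (750,350), (85,492).

```bash
cat > h.py <<'E'
import numpy as np,cv2
from workcell import manip, read_camera, calibration
def ray(c,px,z):
    E=np.array(c["extrinsics"]);d=np.array([(px[0]-c["cx"])/c["fx"],(px[1]-c["cy"])/c["fy"]]);u=d.copy()
    for _ in range(20):u=d/(1+c["k1"]*(u@u))
    R=E[:3,:3];o=-R.T@E[:3,3];v=R.T@np.array([*u,1]);return o+v*(z-o[2])/v[2]
def proj(c,p):
    q=np.array(c["extrinsics"])@[*p,1];u=q[:2]/q[2];u=u*(1+c["k1"]*(u@u))
    return np.array([c["cx"]+c["fx"]*u[0],c["cy"]+c["fy"]*u[1]])
E
python3 - <<'E'
from h import *
c=calibration("top");f=lambda x,y:(200+(x+.5)/3.5-.5,160+(y+.5)/3.5-.5)
W=np.array([ray(c,f(*p),.006)[:2] for p in[(28,160),(670,32),(750,350),(85,492)]])
L=np.array([(.135,.205),(.135,-.155),(-.045,-.155),(-.045,.205)])
a=W-W.mean(0);b=L-L.mean(0)
th=np.arctan2((b[:,0]*a[:,1]-b[:,1]*a[:,0]).sum(),(a*b).sum());R=np.array([[np.cos(th),-np.sin(th)],[np.sin(th),np.cos(th)]])
o=W.mean(0)-R@L.mean(0);print("th",th,"o",o,"res",np.round((W-o-L@R.T)*1e3,1).tolist())
for n,p,z in[("cap",(545,305),.08),("far",(405,333),.066),("end",(325,347),.066)]:
    w=ray(c,f(*p),z);print(n,w,"local",R.T@(w[:2]-o))
s=manip.sense();from scipy.spatial.transform import Rotation as Ro
print(Ro.from_quat(s["ee_rot"]).as_matrix().round(3))
print("cap by model",o+R@[0,-.04])
E
```

```text
th 0.1874158741868734 o [0.49972049 0.02901166] res [[-0.7, -1.6], [-1.8, 1.7], [0.8, 1.9], [1.7, -2.0]]
cap [ 0.50718851 -0.01161478  0.08      ] local [-0.00023229 -0.04130647]
far [0.49578329 0.05470304 0.066     ] local [0.00091858 0.02597508]
end [0.48978752 0.09330318 0.066     ] local [0.00221981 0.06501642]
[[-0.949  0.315 -0.   ]
 [ 0.315  0.949 -0.002]
 [-0.    -0.002 -1.   ]]
cap by model [ 0.50717331 -0.0102879 ]
```

```bash
python3 -m handwheel '[[0,0,0,-0.1,0],[0,0,0,-0.1,0],[0,0,0,-0.1,0],[0,0,0,-0.1,0],[0,0,0,-0.108,0],[-0.03,0,0,0,0],[-0.03,0,0,0,0]]' 10; python3 -m handwheel '[[-0.009,-0.029,0,0,-0.3],[-0.009,-0.029,0,0,-0.3],[-0.009,-0.029,0,0,-0.3],[-0.009,-0.029,0,0,-0.3],[-0.009,-0.029,0,0,-0.3],[-0.009,-0.029,0,0,-0.3],[-0.009,-0.029,0,0,-0.3],[-0.009,-0.029,0,0,-0.3],[-0.009,-0.029,0,0,-0.3],[-0.009,-0.029,0,0,-0.3],[-0.009,-0.029,0,0,-0.3],[-0.009,-0.029,0,0,-0.3]]'; python3 -m handwheel '[[0,-0.029,0,0,-0.3],[0,-0.029,0,0,-0.3],[0,-0.029,0,0,-0.3],[0,-0.029,0,0,-0.3],[0,-0.029,0,0,-0.3],[0,-0.029,0,0,-0.3],[0,-0.029,0,0,-0.3],[0,-0.029,0,0,-0.3],[0,-0.029,0,0,-0.3],[0,-0.029,0,0,-0.3],[0,-0.029,0,0,-0.3],[0,0,0,0,-0.3]]'
python3 - <<'E'
from h import *
s=manip.sense();c=calibration("wrist");im=read_camera("wrist");cv2.imwrite("pics/w1.png",im[:,:,::-1])
np.save("w1.npy",c,allow_pickle=True);print(s["time"],s["tcp_pos"],s["ee_rot"],s["opening"],s["q"].round(2),s["force"])
print(proj(c,[.507,-.0105,.082]),proj(c,s["tcp_pos"]))
E
```

```text
time: 0.8
tcp_pos: [0.2713, 0.6519, 0.2253]
ee_rot: [-0.095, 0.996, -0.0, -0.0]
force: [-0.6, 0.8, -0.1]
opening: 0.0437
gripper_force: 0.0
time: 2.0
tcp_pos: [0.4429, 0.3286, 0.2253]
ee_rot: [-0.093, 0.996, -0.0, -0.0]
force: [0.1, 0.9, -0.0]
opening: 0.031
gripper_force: 0.0
time: 3.2
tcp_pos: [0.5021, 0.0121, 0.2254]
ee_rot: [-0.09, 0.996, -0.001, -0.0]
force: [0.5, -0.4, 0.5]
opening: 0.0308
gripper_force: 0.0
3.2 [0.50212282 0.0120965  0.22542479] [-9.03287597e-02  9.95911669e-01 -7.98147435e-04 -1.60279641e-04] 0.03084768888392638 [-0.34  0.19  0.21  1.97 -0.05  0.98  1.65] [ 0.4983165  -0.40607553  0.45547778]
[294.58614859 191.6925643 ] [315.23341089 254.92492938]
```

View pics/w1.png

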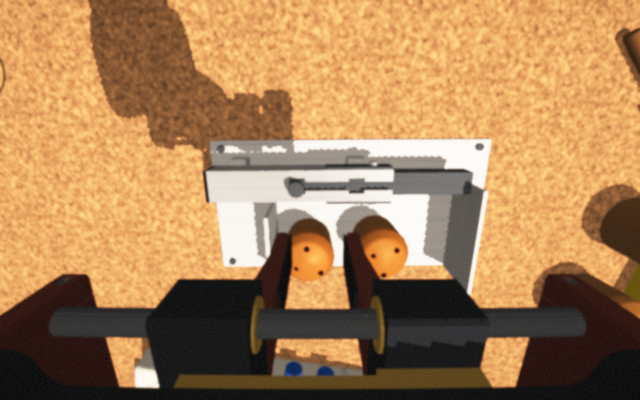

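The wrist view shows the cap at about (296,187), the far hole at (356,186), the tube end at (393,181), and both fingers below. I'll crop to refine these.

```bash
python3 - <<'E'
import cv2
im=cv2.imread("pics/w1.png")[130:220,200:400]
cv2.imwrite("pics/c2.png",cv2.resize(im,None,fx=4,fy=4,interpolation=cv2.INTER_CUBIC))
E
```

```text
(no output)
```

View pics/c2.png

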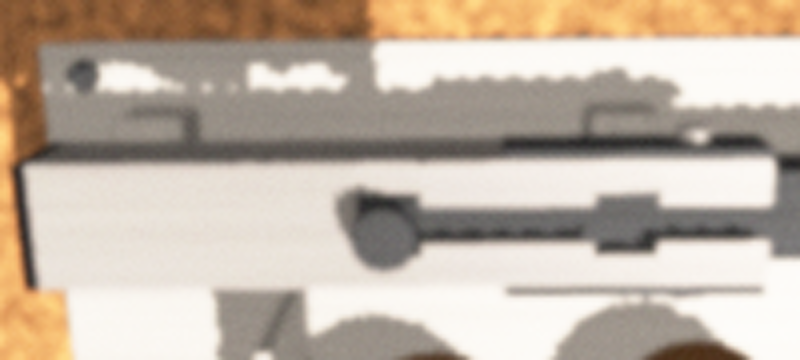

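In the crop, the cap top centre is at (385,236), the far-hole edges run from x 598 to 658 (y 222), and the first hole's right edge is at x 418. The tube's top face spans (22,162–288) to (775,155–287).

```bash
python3 - <<'E'
from h import *
c=np.load("w1.npy",allow_pickle=True).item();f=lambda x,y:(200+(x+.5)/4-.5,130+(y+.5)/4-.5)
g=lambda x,y,z:ray(c,f(x,y),z)
cap=g(385,236,.082)
P=dict(cap=cap,far=g(628,222,.066),first_r=g(418,222,.066),far_r=g(658,222,.066),far_l=g(598,222,.066),e0=g(22,225,.066),e1=g(775,221,.066))
d=(P["e1"]-P["e0"])[:2];print("len",np.linalg.norm(d),"axis ang",np.arctan2(d[1],d[0])-np.pi/2);d/=np.linalg.norm(d)
n=np.array([d[1],-d[0]])
for k,p in P.items():print(k,p.round(4),"along from cap",((p-cap)[:2]@d).round(4),"across",((p-cap)[:2]@n).round(4))
from scipy.spatial.transform import Rotation as Ro
s=manip.sense();R=Ro.from_quat(s["ee_rot"]).as_matrix();print(R.round(3),"tool shift to cap",R.T@(cap-s["tcp_pos"]))
E
```

```text
len 0.20988757540061462 axis ang 0.18691136375872563
cap [ 0.5034 -0.0097  0.082 ] along from cap 0.0 across 0.0
far [0.4917 0.0556 0.066 ] along from cap 0.0664 across 0.0006
first_r [ 0.5022 -0.0017  0.066 ] along from cap 0.008 across 0.0003
far_r [0.4902 0.0638 0.066 ] along from cap 0.0747 across 0.0006
far_l [0.4932 0.0474 0.066 ] along from cap 0.058 across 0.0006
e0 [ 0.523  -0.1104  0.066 ] along from cap -0.1026 across 0.0005
e1 [0.484  0.0958 0.066 ] along from cap 0.1073 across 0.0005
[[-0.983 -0.182 -0.001]
 [-0.182  0.983 -0.001]
 [ 0.001 -0.    -1.   ]] tool shift to cap [ 0.00282504 -0.02403739  0.14332939]
```

```bash
python3 -m handwheel '[[0,-0.012,0,0,-0.2],[0.001,-0.012,0,0,-0.2],[0,0,0.03,0,-0.2],[0,0,0.03,0,-0.2],[0,0,0.02,0,-0.2],[0,0,0.01,0,-0.2],[0,0,0.008,0,-0.2],[0,0,0,0,-0.2],[0,0,0,0,-0.2]]' 10
python3 - <<'E'
from h import *
s=manip.sense();print(s["time"],s["tcp_pos"],s["force"],s["opening"])
c=calibration("wrist");im=read_camera("wrist");np.save("w2.npy",c,allow_pickle=True)
print(proj(c,[.505,-.0098,.082]))
cv2.imwrite("pics/w2.png",im[:,:,::-1])
E
```

```text
time: 4.15
tcp_pos: [0.5061, -0.0072, 0.1282]
ee_rot: [-0.094, 0.996, 0.0, 0.001]
force: [-0.0, -0.3, -1.0]
opening: 0.0352
gripper_force: 0.0
4.15 [ 0.50608176 -0.00724995  0.12822709] [-0.00794686 -0.27212368 -0.95735858] 0.03522090723778329
[312.53439123 223.64151159]
```

View pics/w2.png

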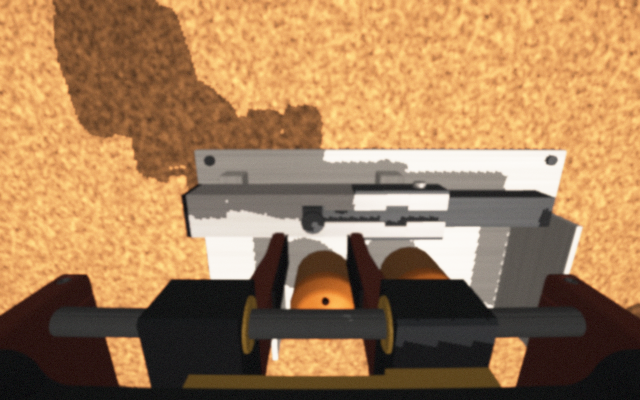

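The cap is at (313,225), which matches the predicted (312.5,223.6), and sits between the finger lines. I'll descend, then close.

```bash
python3 -m handwheel '[[0,-0.0025,0.01,0,-0.2],[0,0,0.01,0,-0.2],[0,0,0.005,0,-0.2],[0,0,0.002,0,-0.2],[0,0,0,0,-0.2],[0,0,0,0,-0.2]]' 10; python3 -m handwheel '[[0,0,0,0,-0.4],[0,0,0,0,-0.5],[0,0,0,0,-0.6],[0,0,0,0,-0.6]]' 10
```

```text
time: 4.8
tcp_pos: [0.5061, -0.0097, 0.1006]
ee_rot: [-0.093, 0.996, 0.0, 0.0]
force: [0.9, -0.7, -0.2]
opening: 0.0351
gripper_force: 0.0
time: 5.2
tcp_pos: [0.5061, -0.0097, 0.1007]
ee_rot: [-0.093, 0.996, 0.0, 0.0]
force: [-0.3, 0.3, -0.3]
opening: 0.0177
gripper_force: 0.0
```

```bash
python3 -m handwheel '[[0,0,0,0,-0.7],[0,0,0,0,-0.75],[0,0,0,0,-0.8]]' 10
```

```text
time: 5.5
tcp_pos: [0.506, -0.0097, 0.1005]
ee_rot: [-0.093, 0.996, 0.0, -0.0]
force: [-0.3, 0.8, 0.5]
opening: 0.0091
gripper_force: 0.0
```

```bash
python3 - <<'E'
from h import *
a=read_camera("wrist")[150:330,220:420];b=read_camera("scene")[140:230,200:350]
a=cv2.resize(a,(480,432),interpolation=cv2.INTER_CUBIC);
cv2.imwrite("pics/w3.png",a[:,:,::-1]);cv2.imwrite("pics/s3.png",cv2.resize(b,None,fx=5,fy=5,interpolation=cv2.INTER_CUBIC)[:,:,::-1])
E
```

```text
(no output)
```

View pics/w3.png

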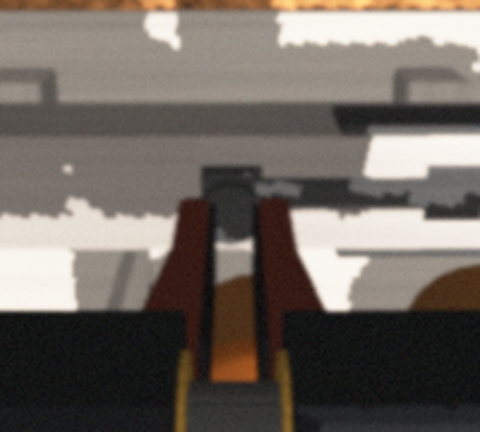

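View pics/s3.png

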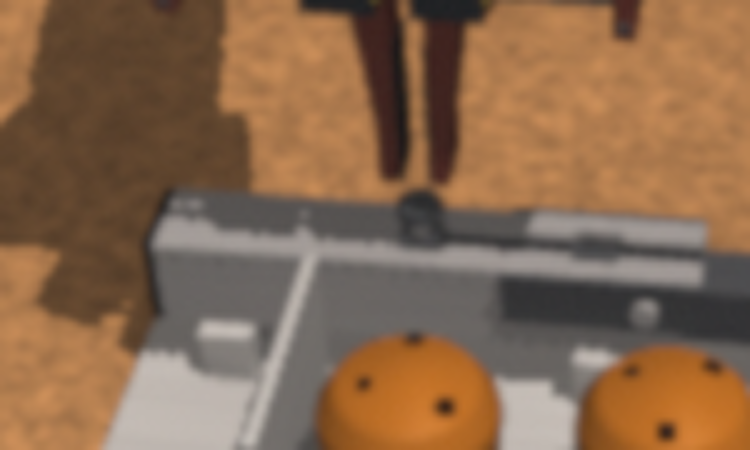

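The wrist crop shows the cap just beyond and under the fingertip ends. The scene crop shows the tips ending at full-image (283,176), just above the cap top at (284,180). I'll check that against projections.

```bash
python3 - <<'E'
from h import *
s=manip.sense();t=s["tcp_pos"];n=calibration("scene");w=calibration("wrist");print(t)
for z in(.0755,.085,.095):print("tip",z,proj(n,[t[0],t[1],z]),proj(w,[t[0],t[1],z]))
for x in(.50,.505,.51):print("cap",x,proj(n,[x,-.01,.082]),proj(w,[x,-.01,.082]))
E=np.array(w["extrinsics"]);print(-E[:3,:3].T@E[:3,3])
# triangulate tip (scene ~ (282.5,175.5); wrist centre of tips (220+235/2.4,150+205/2.4)) and cap
def tri(a,b):
    o=[];d=[]
    for c,p in((n,a),(w,b)):
        A=ray(c,p,0);B=ray(c,p,.2);o.append(A);d.append((B-A)/np.linalg.norm(B-A))
    k=np.linalg.lstsq(np.c_[d[0],-d[1]],o[1]-o[0],rcond=None)[0];p,q=o[0]+k[0]*d[0],o[1]+k[1]*d[1];return (p+q)/2,np.linalg.norm(p-q)
print("tip",tri((282.8,176),(318,233)));print("cap",tri((284,180),(316.5,236)))
E
```

```text
[ 0.50595682 -0.00969396  0.10053867]
tip 0.0755 [284.2308357  182.34782717] [315.4765141  237.44698845]
tip 0.085 [283.97651436 178.33014627] [315.39278216 243.54951658]
tip 0.095 [283.70432812 174.0283328 ] [315.29570583 250.62677926]
cap 0.5 [285.02026367 177.70790011] [316.64476792 233.29120506]
cap 0.505 [284.08355875 179.27464515] [315.23115407 240.17649621]
cap 0.51 [283.13795422 180.85633644] [313.83903223 246.95618997]
[ 0.42349781 -0.02411467  0.25970562]
tip (array([ 0.4992876 , -0.01180659,  0.08501339]), np.float64(0.005114049585320791))
cap (array([ 0.5034553 , -0.01015289,  0.07907301]), np.float64(0.0014006660784233317))
```

The fingertips seem to sit above the cap, higher than I assumed. I'll shut the jaw and feel downwards for contact.

```bash
python3 -m handwheel '[[0,0,0,0,-1],[0,0,0,0,-1],[0,0,0.001,0,-1],[0,0,0.001,0,-1],[0,0,0.001,0,-1],[0,0,0,0,-1]]' 10;python3 -m handwheel '[[0,0,0.001,0,-1],[0,0,0.001,0,-1],[0,0,0,0,-1]]'
```

```text
time: 6.2
tcp_pos: [0.5058, -0.0097, 0.0973]
ee_rot: [-0.093, 0.996, 0.0, -0.0]
force: [-0.4, 0.4, -0.4]
opening: 0.0006
gripper_force: 0.0
time: 6.5
tcp_pos: [0.5059, -0.0097, 0.0954]
ee_rot: [-0.093, 0.996, 0.0, -0.0]
force: [0.4, 0.5, -1.0]
opening: 0.0004
gripper_force: 0.0
```

```bash
python3 -m handwheel '[[0,0,0.001,0,-1],[0,0,0.001,0,-1],[0,0,0,0,-1]]';python3 - <<'E'
from h import *
a=read_camera("wrist")[150:330,220:420];b=read_camera("scene")[155:200,245:320]
a=cv2.resize(a,(480,432),interpolation=cv2.INTER_CUBIC);b=cv2.resize(b,(320,192),interpolation=cv2.INTER_CUBIC)
o=np.zeros((432,800,3),np.uint8);o[:,:480]=a;o[:192,480:]=b;cv2.imwrite("pics/w4.png",o[:,:,::-1])
E
```

```text
time: 6.8
tcp_pos: [0.5059, -0.0097, 0.0934]
ee_rot: [-0.093, 0.996, 0.0, -0.0]
force: [-0.6, -0.1, 0.4]
opening: 0.0002
gripper_force: 0.0
```

View pics/w4.png

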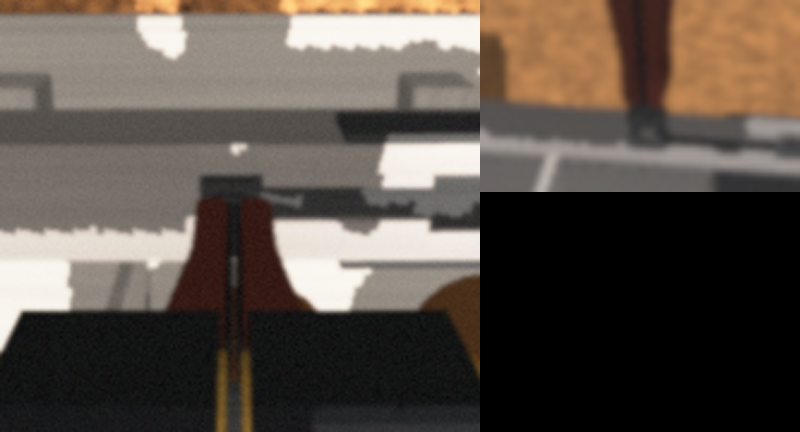

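The tips are now visually right on the cap's top in the scene inset, so they do stand higher than stated. I'll keep feeling down.

```bash
python3 -m handwheel '[[0,0,0.001,0,-1],[0,0,0,0,-1]]';python3 -m handwheel '[[0,0,0.001,0,-1],[0,0,0,0,-1]]'
```

```text
time: 7.1
tcp_pos: [0.5059, -0.0097, 0.0924]
ee_rot: [-0.093, 0.996, 0.0, -0.0]
force: [0.1, 0.1, 0.5]
opening: 0.0003
gripper_force: 0.0
time: 7.3
tcp_pos: [0.5059, -0.0097, 0.0914]
ee_rot: [-0.093, 0.996, 0.0, -0.0]
force: [-0.8, -0.2, 0.1]
opening: 0.0009
gripper_force: 0.0
```

```bash
for i in 1; do python3 -m handwheel '[[0,0,0.0005,0,-1],[0,0,0,0,-1]]';python3 -m handwheel '[[0,0,0.0005,0,-1],[0,0,0,0,-1]]';python3 -m handwheel '[[0,0,0.0005,0,-1],[0,0,0,0,-1]]'; done | grep -E "tcp|force"
```

```text
tcp_pos: [0.5059, -0.0097, 0.091]
force: [-1.6, -0.8, -0.1]
gripper_force: 0.0
tcp_pos: [0.506, -0.0097, 0.0905]
force: [0.0, -0.6, -0.0]
gripper_force: 0.0
tcp_pos: [0.506, -0.0097, 0.09]
force: [0.5, -0.0, 0.2]
gripper_force: 0.0
```

```bash
(python3 -m handwheel '[[0,0,0.001,0,-1],[0,0,0,0,-1]]';python3 -m handwheel '[[0,0,0.001,0,-1],[0,0,0,0,-1]]') | grep -E "tcp|force: \["; python3 - <<'E'
from h import *
b=cv2.resize(read_camera("scene")[155:200,245:320],None,fx=8,fy=8,interpolation=cv2.INTER_CUBIC)
cv2.imwrite("pics/s5.png",b[:,:,::-1])
E
```

```text
tcp_pos: [0.5059, -0.0097, 0.0889]
force: [0.6, 0.4, -0.2]
tcp_pos: [0.5059, -0.0097, 0.0879]
force: [-1.1, -0.5, 0.3]
```

View pics/s5.png

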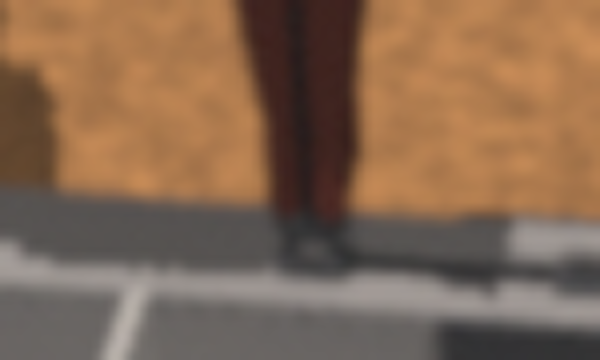

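In this view the closed fingertips end at full-image (284,182), which fits tips at z≈0.082, just touching the cap. I'll continue down.

```bash
(python3 -m handwheel '[[0,0,0.001,0,-1],[0,0,0,0,-1]]';python3 -m handwheel '[[0,0,0.001,0,-1],[0,0,0,0,-1]]';python3 -m handwheel '[[0,0,0.001,0,-1],[0,0,0,0,-1]]') | grep -E "tcp|force: \["
```

```text
tcp_pos: [0.5059, -0.0097, 0.0869]
force: [0.5, 0.1, -0.3]
tcp_pos: [0.5059, -0.0097, 0.0859]
force: [-0.7, 1.0, -0.3]
tcp_pos: [0.5061, -0.0097, 0.0851]
force: [-1.4, 0.3, 3.0]
```

```bash
(python3 -m handwheel '[[0,0,0.001,0,-1],[0,0,0,0,-1]]';python3 -m handwheel '[[0,0,0.001,0,-1],[0,0,0,0,-1]]';python3 -m handwheel '[[0,0,0.001,0,-1],[0,0,0,0,-1]]') | grep -E "tcp|force: \["
```

```text
tcp_pos: [0.5061, -0.0098, 0.0842]
force: [-0.2, -1.0, 3.3]
tcp_pos: [0.5061, -0.0098, 0.0831]
force: [-0.0, -0.3, 4.0]
tcp_pos: [0.5061, -0.0098, 0.0821]
force: [-1.1, -0.2, 5.0]
```

```bash
(python3 -m handwheel '[[0,0,0.001,0,-1],[0,0,0.001,0,-1],[0,0,0.001,0,-1],[0,0,0.0005,0,-1],[0,0,0,0,-1]]';python3 -m handwheel '[[0,0.001,0,0,-1],[0,0.001,0,0,-1],[0,0.001,0,0,-1],[0,0.001,0,0,-1]]';python3 -m handwheel '[[0,0.001,0,0,-1],[0,0.001,0,0,-1],[0,0.001,0,0,-1],[0,0.001,0,0,-1],[0,0,0,0,-1]]') | grep -E "time|tcp|force: \["
```

```text
time: 10.05
tcp_pos: [0.5061, -0.0098, 0.0787]
force: [-0.8, -1.3, 6.7]
time: 10.45
tcp_pos: [0.5055, -0.0064, 0.0788]
force: [-0.7, -1.8, 7.0]
time: 10.95
tcp_pos: [0.5047, -0.0024, 0.0787]
force: [-1.2, -1.4, 6.5]
```

```bash
(python3 -m handwheel '[[0,0.002,0,0,-1],[0,0.002,0,0,-1],[0,0.002,0,0,-1],[0,0.002,0,0,-1],[0,0,0,0,-1]]';python3 -m handwheel '[[0,0,-0.0015,0,-1],[0,0,-0.0015,0,-1],[0,0,0,0,-1],[0,0,0,0,-1]]') | grep -E "time|tcp|force: \["
```

```text
time: 11.45
tcp_pos: [0.5032, 0.0057, 0.0787]
force: [-1.8, -2.0, 6.9]
time: 11.85
tcp_pos: [0.5027, 0.0062, 0.0812]
force: [-0.7, -0.6, -0.8]
```

```bash
(python3 -m handwheel '[[0,0,-0.006,0,-1],[0,-0.01,0,0,-1],[0,-0.01,0,0,-1],[0,-0.01,0,0,-1],[0,0,0,0,-1],[0,0,0.006,0,-1],[0,0,0.003,0,-1],[0,0,0.003,0,-1],[0,0,0.0017,0,-1],[0,0,0,0,-1]]';python3 -m handwheel '[[0,0.001,0,0,-1],[0,0.001,0,0,-1],[0,0.001,0,0,-1],[0,0.001,0,0,-1],[0,0.001,0,0,-1]]';python3 -m handwheel '[[0,0.001,0,0,-1],[0,0.001,0,0,-1],[0,0.001,0,0,-1],[0,0.001,0,0,-1],[0,0.001,0,0,-1],[0,0.001,0,0,-1]]') | grep -E "time|tcp|force: \["
```

```text
time: 12.85
tcp_pos: [0.5083, -0.0232, 0.0735]
force: [0.3, 0.0, 0.1]
time: 13.35
tcp_pos: [0.5077, -0.0184, 0.0739]
force: [-0.2, -0.2, 0.0]
time: 13.95
tcp_pos: [0.5066, -0.013, 0.0739]
force: [-0.1, -2.6, -0.7]
```

```bash
(python3 -m handwheel '[[0,0.002,0,0,-1],[0,0.002,0,0,-1],[0,0.002,0,0,-1],[0,0.002,0,0,-1],[0,0.002,0,0,-1],[0,0.002,0,0,-1],[0,0.002,0,0,-1],[0,0.002,0,0,-1]]';python3 -m handwheel '[[0,0.002,0,0,-1],[0,0.002,0,0,-1],[0,0.002,0,0,-1],[0,0.002,0,0,-1],[0,0.002,0,0,-1],[0,0.002,0,0,-1],[0,0.002,0,0,-1],[0,0.002,0,0,-1]]';python3 -m handwheel '[[0,0.001,0,0,-1],[0,0.001,0,0,-1],[0,0.001,0,0,-1],[0,0,0,0,-1]]') | grep -E "time|tcp|force: \["
```

```text
time: 14.75
tcp_pos: [0.5038, 0.0015, 0.0739]
force: [2.0, -5.6, -0.2]
time: 15.55
tcp_pos: [0.5007, 0.0173, 0.0739]
force: [0.8, -4.1, 0.0]
time: 15.95
tcp_pos: [0.5, 0.0217, 0.0738]
force: [0.7, -3.7, 0.0]
```

```bash
(python3 -m handwheel '[[0,0.001,0,0,-1],[0,0.001,0,0,-1],[0,0.001,0,0,-1],[0,0.001,0,0,-1],[0,0.001,0,0,-1]]';python3 -m handwheel '[[0,0.001,0,0,-1],[0,0.001,0,0,-1]]';python3 -m handwheel '[[0,0.0005,0,0,-1],[0,0.0005,0,0,-1]]') | grep -E "time|tcp|force: \["
```

```text
time: 16.45
tcp_pos: [0.499, 0.0268, 0.0739]
force: [0.1, -4.0, 2.0]
time: 16.65
tcp_pos: [0.4987, 0.0288, 0.0739]
force: [0.9, -4.2, 1.8]
time: 16.85
tcp_pos: [0.4985, 0.0297, 0.0739]
force: [0.1, -3.9, 2.3]
```

```bash
(python3 -m handwheel '[[0,0.0005,0,0,-1],[0,0.0005,0,0,-1]]';python3 -m handwheel '[[0,0.0005,0,0,-1],[0,0.0005,0,0,-1]]') | grep -E "time|tcp|force: \["
```

```text
time: 17.05
tcp_pos: [0.4983, 0.0306, 0.0738]
force: [-1.2, -3.8, 2.6]
time: 17.25
tcp_pos: [0.4981, 0.0316, 0.0739]
force: [0.1, -4.0, 2.8]
```

```bash
(python3 -m handwheel '[[0,0.0005,0,0,-1],[0,0.0005,0,0,-1]]';python3 -m handwheel '[[0,0.0005,0,0,-1],[0,0.0005,0,0,-1]]';python3 -m handwheel '[[0,0.0005,0,0,-1],[0,0,0,0,-1]]') | grep -E "time|tcp|force: \["
```

```text
time: 17.45
tcp_pos: [0.4979, 0.0326, 0.0739]
force: [-0.2, -3.6, 1.9]
time: 17.65
tcp_pos: [0.4978, 0.0336, 0.0739]
force: [-0.6, -4.2, 2.9]
time: 17.85
tcp_pos: [0.4978, 0.0342, 0.0739]
force: [-0.7, -3.1, 2.6]
```

```bash
(python3 -m handwheel '[[0,0.0005,0,0,-1],[0,0.0005,0,0,-1]]';python3 -m handwheel '[[0,0.0005,0,0,-1],[0,0.0005,0,0,-1]]';python3 -m handwheel '[[0,0.0005,0,0,-1],[0,0,0,0,-1]]') | grep -E "time|tcp|force: \["
```

```text
time: 18.05
tcp_pos: [0.4977, 0.0351, 0.0739]
force: [0.0, -2.8, 2.1]
time: 18.25
tcp_pos: [0.4974, 0.0364, 0.0738]
force: [0.9, -1.5, 0.3]
time: 18.45
tcp_pos: [0.4973, 0.0368, 0.0739]
force: [0.8, -1.5, 1.8]
```

Drag dropped, which suggests it popped. I'll back off and check the cap height from above.

```bash
(python3 -m handwheel '[[0,-0.004,0,0,-1],[0,0,-0.01,0,-1],[0,0,-0.008,0,-1],[0,0.012,0,0,-1],[0,0.012,0,0,-1],[0,0,0,0,-1],[0,0,0.003,0,-1],[0,0,0.001,0,-1],[0,0,0,0,-1]]';python3 -m handwheel '[[0,0,0.001,0,-1],[0,0,0.001,0,-1],[0,0,0,0,-1]]';python3 -m handwheel '[[0,0,0.001,0,-1],[0,0,0,0,-1]]';python3 -m handwheel '[[0,0,0.0005,0,-1],[0,0,0,0,-1]]') | grep -E "time|tcp|force: \["
```

```text
time: 19.35
tcp_pos: [0.4932, 0.0557, 0.0874]
force: [-0.9, -0.9, -0.4]
time: 19.65
tcp_pos: [0.4934, 0.0559, 0.0857]
force: [-0.2, 0.3, -0.5]
time: 19.85
tcp_pos: [0.4936, 0.0559, 0.085]
force: [-0.7, -1.1, 3.3]
time: 20.05
tcp_pos: [0.4936, 0.056, 0.0845]
force: [-0.4, -1.2, 2.8]
```

```bash
python3 -m handwheel '[[0,0,-0.005,0,-1],[0,0,-0.02,0,-1],[0,0,-0.03,0,-1],[0,0,-0.03,0,-1],[0,0,-0.03,0,-1],[0,0,0,0,-1],[0,0,0,0,-1]]' && python3 -c "
from workcell import manip
print(manip.hand_in())"
```

```text
time: 20.75
tcp_pos: [0.4937, 0.0563, 0.1998]
ee_rot: [-0.094, 0.996, 0.0, 0.001]
force: [-1.2, 0.5, 0.0]
opening: 0.0007
gripper_force: 0.0
the job is handed in; nothing more can be done
None
```

I pressed the button clear of the first hole, slid it about 67 mm to the far hole and handed the job in at 20.75 s; touching the cap from above put it at its original popped-up height, wrist readings while touching it stayed under about 8 N, and the arm was kept clear of the cakes, though I took no last picture of them or the fence.

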